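Set the scattering detector to six clicks

ROBOT

A 6-joint arm with a two-finger parallel gripper is mounted at the origin on the work surface; the furniture and walls round the work are solid. World frame = base frame: x ahead of the robot, y to its left, z up, the work surface at z = 0. Lengths are in m, angles in rad, forces in N, time in s.
With the tool pointing down it reaches from about 0.3 to 0.95 m from the base axis. Payload 3.1 kg.
Tool frame: the origin (TCP) lies between the finger pads; the fingertips stand arm.tip_extent ahead of it and the grasp point (between the pads) lies 3 mm ahead of it (arm.tip_extent is the distance from the TCP to the fingertips, in m); z points along the fingers, y is the direction in which the jaws open and shut (so a half turn about z gives the same grasp; the last joint's range is limited). The gripper opens to 85 mm and grips with 20 to 120 N. Pads are 22 mm wide; open, the fingers measure 114 mm over their backs; the gripper's body (76 mm by 85 mm) begins 54 mm behind the grasp point. The pads swing forward as they close: fully open they stand 13 mm farther back than shut.
Start: joints at [1.158, 0.308, 1.634, -0, 1.2, -0.07], TCP at [0.21, 0.589, 0.253] pointing down, gripper open.
Joint ranges: [-3.06, 3.06], [-0.79, 1.96], [0.05, 2.63], [-1.19, 4.34], [0.05, 2.64], [-2.94, 2.94]. Speed limits (rad/s): [2.79, 2.79, 3.14, 3.14, 3.14, 3.14].

INTERFACE

Orientations are given as a unit quaternion [x, y, z, w].
In Python, from bench import arm gives the robot as it stands.
- The arm moves only by the tool drive_tool, never from a script. Its argument "plan" is a list of rows, each a list of 2 entries, a list of its own where there are three numbers: the shift along the tool's x, y, z in m, then the turn about the tool's z in degrees. A call has 1 to 8 rows; each row shifts and turns the pose as measured when the row begins, along the tool's axes as they then stand; what a row does not reach is not made up. A row lasts 1/12 s, in which the tool goes at most 41.7 mm and 7.16 degrees, less where a joint would pass 70% of its speed; a pose out of reach is approached as far as the arm can. A call with a gripper value outside its range is refused whole. "fingers" is the opening in per cent of the stroke, from 0 (shut) to 100 (fully open), set as the call begins (left out, the last holds). The fingers move at their own pace and stop on an object; "squeeze" is the grip in N (left out, the last holds). Time passes only in rows, so rows that do not move let the fingers close. It gives the time, the measured TCP pose, the force and the opening at its end, in the units of the state.
- arm.sense(): the state, without advancing time (a new reading comes with each control period).
- arm.get_image(name): name is "scene" or "top" or "wrist"; returns a dict with "frame" (384x512x3 uint8, red, green, blue), "fx", "fy", "cx", "cy" (pixels), "k1" (the pictures are not rectified: a ray, as slopes to the right and down, at radius r is drawn at 1 + k1 r^2 times it, then the intrinsics apply), "rvec" (rotation vector, rad) and "tvec" (3), from world to camera coordinates, as OpenCV has them; the wrist camera has in their place "mount" (4x4, takes a point from camera to tool coordinates, whose origin is the TCP and whose axes are the flange's). Camera axes: x right, y down, z forward; pixel columns grow to the right and rows downward; lengths in m; the calibration is good to about 2 mm. A picture is of the moment at which its call begins: read the wrist's pose just before it. There is no depth.
- arm.job_done(): hands the job in, once; it reports no verdict.
The state is a dict: "time": time; "joint_pos": joint angles; "joint_vel": joint speeds; "joint_torque": joint torques, N m; "position": TCP position; "tcp_rot": TCP orientation; "wrist_force": force on the tool from outside, world axes, zero at the start; "moment": the same for the moment, N m; "opening": finger opening in m.
Only numpy, scipy, OpenCV 4.12 (cv2) and the standard library are available. Lean on these libraries where they do the work, as an engineer would, in place of code of your own. Each camera call takes 0.05 s, during which the arm holds its last target. There are 200 camera calls.

TASK

Set the detector arm of the light-scattering swivel for a right-angle reading: wherever it stands now, turn it so that it rests exactly six clicks (90 degrees) counter-clockwise, seen from above, from the short index pin that stands on the rim of the base opposite the lamp block. Leave it settled in that click and let go of it, with the glass vial still standing in its holder at the centre and the other things on the bench left alone.

Things in the scene. Friction and masses are not known exactly. Their poses are not given: they have to be found in the camera images.
- axis (a point): The swivel's vertical axis at bench level, centre of its base: a grey disc 224 mm across, 12 mm thick, fixed to the bench. x points from the axis to the index pin, y is 90 degrees counter-clockwise from x seen from above (the wanted direction of the arm), z up. The scalloped steel index plate beneath the arm has 24 notches, one every 15 degrees, one facing the pin.
- pin_top (a point): Top of the index pin: an upright steel pin 8 mm thick, 106 mm from the axis, its top 45 mm over the bench.
- lamp_top (a point): Centre of the top of the lamp, a fixed black block 40 x 50 mm on the base opposite the pin, 82 mm from the axis, its top 74 mm over the bench (cooling fins to 76).
- swivel (a joint): Angle of the detector arm, rad, 0 over the index pin, growing counter-clockwise seen from above; -2.3 to 2.3. A sprung roller clicks at every multiple of 15 degrees (0.2618) and pulls the arm into the nearest click when let go; about 5 N at the grip carries it to the next. It starts between seven clicks clockwise and three clicks counter-clockwise of the pin, three to thirteen clicks short of the goal (rarely poised between two).
- grip_center (a point): Gripping point on the axis of the arm's upright black round grip, 22 mm in diameter, which spins freely on the arm 90 mm out from the swivel's axis. The grip stands from 48 to 123 mm over the bench; this point is at 105 mm. Moved round the axis it carries the arm along.
- detector_top (a point): Centre of the top of the black detector block on the arm, between grip and vial: 24 mm radially, 36 mm wide, 50 mm from the axis, top 77 mm over the bench. The arm under it is an aluminium bar 26 mm wide, its top 36 mm over the bench.
- vial_center (a point): Centre (half-way up) of the glass sample vial with black cap, 23 mm in diameter and 59 mm tall, standing loosely on the axis in a cup 18 mm deep; its foot is 40 mm and its top 99 mm over the bench. It does not turn with the arm and stays where it is.
- amber_bottle_center (a point): Centre of an amber bottle, 55 mm in diameter, 115 mm tall, standing on the bench. A bystander.
- loose_beaker_center (a point): Centre of a clear plastic beaker, 64 mm across, 72 mm tall, standing on the bench. A bystander.
- spare_vial_center (a point): Centre of a second glass vial with black cap, 23 mm in diameter, 59 mm tall, standing on the bench. A bystander.
Not all that is in view belongs to the job. Of the things that look like the part that bears axis, the larger one is meant.

How it is judged:
At the end, for the whole second after the job is handed in: The arm rests in the sixth click counter-clockwise from the index pin (90 degrees, within 4.5 degrees), not moving, and the sample vial stands upright in its cup at the centre (value of joint swivel between 1.492 and 1.65 rad and velocity of joint swivel between -0.05 and 0.05 rad/s and horizontal distance between vial_center and axis below 0.006 m and angle between vial_center's own z axis and vertical below 0.15 rad and height (world z) of vial_center between 0.064 and 0.075 m); the robot touches nothing.
It fails at once if the sample vial is knocked over or lifted out (angle between vial_center's own z axis and vertical above 0.5 rad or height (world z) of vial_center above 0.09 m).
It fails at once if a bystander (bottle, beaker or spare vial) is moved more than 20 mm or tipped (distance of any of amber_bottle_center, loose_beaker_center, spare_vial_center from where it was at the start of the episode above 0.02 m).
It also fails if it takes over 48 s, if anything falls off the work surface, if the arm or the gripper's body presses on something with over 40 N, if the wrist force passes 120 N, or if a joint passes its speed limit or range.

## Working session

There is one attempt and no reset: what is moved stays moved. The work goes in short steps, Python scripts to look and compute and a tool call to move; the robot and the scene stay as the last step left them, time stands still between calls to the robot, and variables do not carry over. Pictures are saved under pics/ and viewed, about 8 in all and at most 12, crops included, and the job is handed in when it is done.

Besides the shell and the picture viewer there is one more tool, called by a JSON object that holds its "method" and its "body". drive_tool: Moves the arm, as the interface text tells. Its arguments: {"type":"object","properties":{"plan":{"type":"array","items":{"type":"array"}},"fingers":{"type":"number"},"squeeze":{"type":"number"}},"required":["plan"]}

```bash
mkdir -p pics
cat > h.py <<'E'
import numpy as np, cv2
from scipy.spatial.transform import Rotation as R
from bench import arm
def shot(n,f):
    s=arm.sense(); d=arm.get_image(n); cv2.imwrite(f'pics/{f}.png',d['frame'][:,:,::-1])
    if 'rvec' in d:
        Rm=cv2.Rodrigues(np.array(d['rvec'],float))[0]; t=np.array(d['tvec'],float)
    else:
        m=np.array(d['mount']); T=np.eye(4); T[:3,:3]=R.from_quat(s['tcp_rot']).as_matrix(); T[:3,3]=s['position']
        W=np.linalg.inv(T@m); Rm=W[:3,:3]; t=W[:3,3]
    np.savez(f'pics/{f}.npz',R=Rm,t=t,K=[d['fx'],d['fy'],d['cx'],d['cy'],d['k1']])
    return s,d
def ray(f,u,v):
    z=np.load(f'pics/{f}.npz'); fx,fy,cx,cy,k=z['K']
    p=cv2.undistortPoints(np.array([[[u,v]]],float),np.array([[fx,0,cx],[0,fy,cy],[0,0,1]]),np.array([k,0,0,0.]))[0,0]
    d=z['R'].T@np.array([p[0],p[1],1]); return -z['R'].T@z['t'],d/np.linalg.norm(d)
def plane(f,u,v,h):
    o,d=ray(f,u,v); return o+d*(h-o[2])/d[2]
def proj(f,P):
    z=np.load(f'pics/{f}.npz'); fx,fy,cx,cy,k=z['K']
    return cv2.projectPoints(np.array([P],float),cv2.Rodrigues(z['R'])[0],z['t'],np.array([[fx,0,cx],[0,fy,cy],[0,0,1]]),np.array([k,0,0,0.]))[0][0,0]
E
python3 - <<'E'
from h import *
for n in ['top','scene']:
    s,d=shot(n,n+'0')
im=[cv2.imread(f'pics/{n}0.png') for n in ['top','scene']]
print(s['position'],s['tcp_rot'],s['time'],arm.tip_extent,s['opening'])
for n in ['top','scene']: o,d=ray(n+'0',256,192); print(n,o,d)
for n in ['top','scene']: cv2.imwrite(f'pics/{n}0b.png',cv2.resize(cv2.imread(f'pics/{n}0.png'),(800,600),interpolation=cv2.INTER_CUBIC))
E
```

```text
[0.20978766 0.58791124 0.25203197] [ 1.70577877e-01  9.85343507e-01 -1.12897472e-03 -2.93444593e-04] 0.05 0.022 0.08534916956817673
top [0.36489551 0.13937426 0.95550355] [ 0.03189494 -0.01595068 -0.99936394]
scene [0.79611667 0.70665678 0.56414998] [-0.42532748 -0.69185364 -0.58346814]
```

View pics/top0b.png

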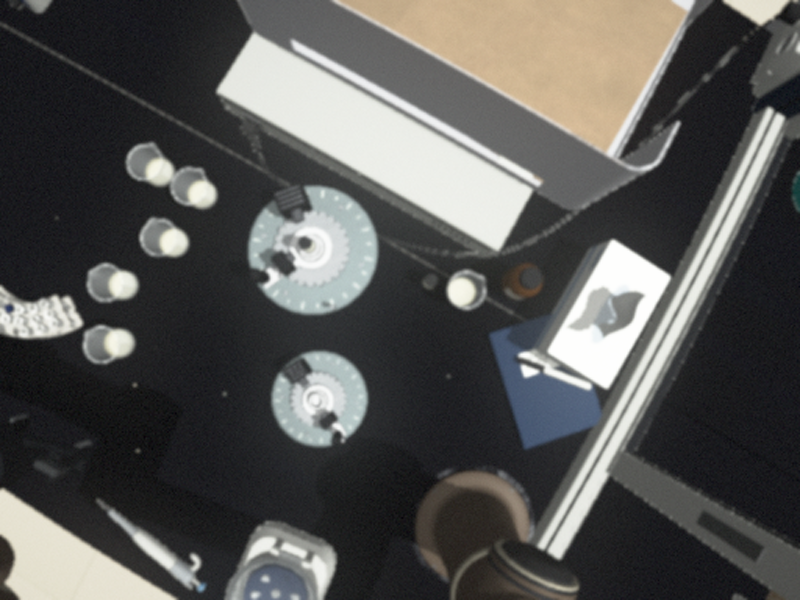

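View pics/scene0b.png

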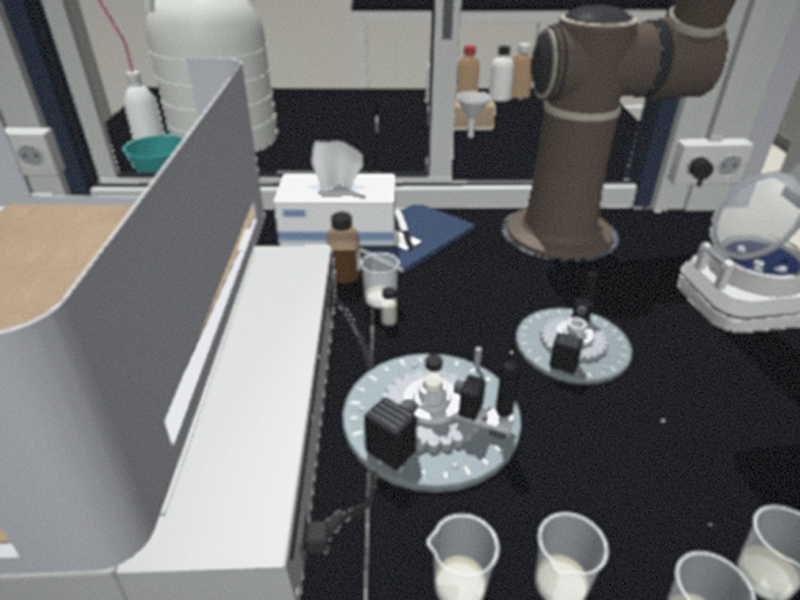

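The top view shows the large base at about (313,250), with the lamp at (292,200) and the pin at (327,304). The detector is at (283,260) and the grip at about (265,275), so the arm is clockwise of the pin. The scene view agrees. The smaller swivel at (320,398) is a decoy, and the bystanders are near (430–525, 285).

Run:
```python
from h import *
im=cv2.imread('pics/top0.png'); hsv=cv2.cvtColor(im,cv2.COLOR_BGR2HSV)
print(hsv[185,180],hsv[150,235])
# base outline: bluish-grey disc
b,g,r=[im[:,:,i].astype(int) for i in range(3)]
m=((g>90)&(b-r>8)).astype(np.uint8)*255
m[:,:150]=0;m[:,250:]=0;m[:110]=0;m[210:]=0
c=max(cv2.findContours(cv2.morphologyEx(m,cv2.MORPH_CLOSE,np.ones((5,5))),0,2)[0],key=cv2.contourArea)
h=cv2.convexHull(c); 
P=np.array([plane('top0',u,v,.012)[:2] for u,v in h[:,0]])
A=np.c_[2*P,np.ones(len(P))]; s=np.linalg.lstsq(A,(P**2).sum(1),rcond=None)[0]
ax=s[:2]; rad=np.sqrt(s[2]+ax@ax); print('axis',ax,'r',rad, 'resid',np.abs(np.hypot(*(P-ax).T)-rad).max())
f=1.5625
pin=plane('top0',327/f,304/f,.045)[:2]; lamp=plane('top0',292/f,199/f,.075)[:2]
for n,q in (('pin',pin),('lamp',lamp)): d=q-ax; print(n,q,np.hypot(*d),np.degrees(np.arctan2(d[1],d[0])))
det=plane('top0',284/f,260/f,.077)[:2];d=det-ax;print('det',det,np.hypot(*d),np.degrees(np.arctan2(d[1],d[0])))
gr=plane('top0',262/f,275/f,.12)[:2];d=gr-ax;print('grip',gr,np.hypot(*d),np.degrees(np.arctan2(d[1],d[0])))
a=im[95:225,140:260]; b2=cv2.imread('pics/scene0.png')[200:330,210:340]
cv2.imwrite('pics/crop1.png',np.hstack([cv2.resize(a,(400,433),interpolation=3),cv2.resize(b2,(400,433),interpolation=3)]))
pt=lambda f_,P:proj(f_,P)
for n in ('top0','scene0'):
  o=(140,95) if n=='top0' else (210,200); k=400/120 if n=='top0' else 400/130
  for nm,P in (('axis.012',[*ax,.012]),('vialtop',[*ax,.099])): print(n,nm,(pt(n,P)-o)*k)
  for nm,a_,rr,hh in [('lamp',180,.082,.075),('pin',0,.106,.045)]+[('grip%d'%k_,15*k_,.09,.123) for k_ in range(-7,-2)]:
    th=np.arctan2(*(ax-lamp)[::-1])+np.radians(a_); print(n,nm,((pt(n,[ax[0]+rr*np.cos(th),ax[1]+rr*np.sin(th),hh])-o)*k).round())
```

```text
[ 90  20 188] [ 84  21 197]
axis [0.48267893 0.27469299] r 0.11167877183327597 resid 0.0023032581134511537
pin [0.38758074 0.24590394] 0.09936032555963564 -163.15737939858116
lamp [0.55711445 0.29997137] 0.078610711776683 18.757542865420884
det [0.45761385 0.31157101] 0.04458976238872597 124.2029713357547
grip [0.43020812 0.33677087] 0.08128252357954417 130.20588400960705
top0 axis.012 [200.51171632 215.39213803]
top0 vialtop [183.65895579 200.74610807]
top0 lamp [155. 104.]
top0 pin [238. 339.]
top0 grip-7 [ 54. 205.]
top0 grip-6 [ 59. 237.]
top0 grip-5 [ 74. 266.]
top0 grip-4 [ 95. 291.]
top0 grip-3 [122. 309.]
scene0 axis.012 [203.86891457 189.71123379]
scene0 vialtop [208.77309219  87.41183285]
scene0 lamp [120. 193.]
scene0 pin [299.  69.]
scene0 grip-7 [313. 144.]
scene0 grip-6 [341. 124.]
scene0 grip-5 [358. 100.]
scene0 grip-4 [365.  74.]
scene0 grip-3 [360.  48.]
```

View pics/crop1.png

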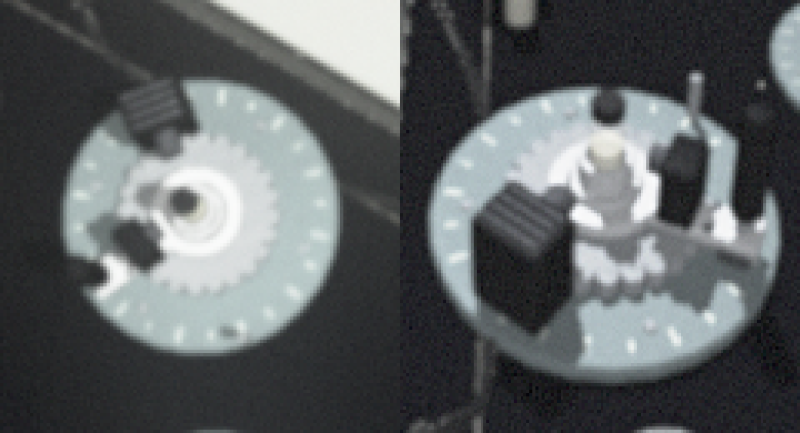

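The finer crop shows the vial cap at (185,202), the detector at (138,243) and the pin at (232,332). The arm direction is about 124–130° in world, so it's about five clicks clockwise of the pin. I'll move above the grip and refine the estimate with the wrist camera.

{"method": "drive_tool", "body": {"plan": [[[-0.036, -0.019, 0], 0], [[-0.036, -0.019, 0], 0], [[-0.036, -0.019, 0], 0], [[-0.036, -0.019, 0], 0], [[-0.036, -0.019, 0], 0], [[-0.036, -0.019, 0], 0], [[-0.036, -0.019, 0], 0], [[-0.036, -0.019, 0], 0]], "fingers": 100, "squeeze": 40}}

```text
time: 0.77
position: [0.4292, 0.3463, 0.2468]
tcp_rot: [0.162, 0.987, -0.002, -0.003]
wrist_force: [0.8, 0.1, 0.0]
opening: 0.0852
```

```bash
cat > w.py <<'E'
import sys
from h import *
f=sys.argv[1]; th0=float(sys.argv[2]); s,d=shot('wrist',f); print(s['time'],s['position'],s['tcp_rot'],s['wrist_force'])
ax=np.array([.4827,.2747])
for k in range(-7,7,1):
    th=np.radians(th0+15*k); print(k,[proj(f,[ax[0]+.09*np.cos(th),ax[1]+.09*np.sin(th),.123]).round()])
th=np.radians(th0);print('pin',proj(f,[ax[0]+.106*np.cos(th),ax[1]+.106*np.sin(th),.045]),'lamp',proj(f,[ax[0]-.082*np.cos(th),ax[1]-.082*np.sin(th),.075]),'vial',proj(f,[*ax,.099]))
E
python3 w.py w1 -162
```

```text
0.7667 [0.42915989 0.34629767 0.24684875] [ 0.16246743  0.98670637 -0.00189    -0.00336071] [0.79677589 0.12102448 0.005067  ]
-7 [array([293., 242.])]
-6 [array([281., 220.])]
-5 [array([261., 200.])]
-4 [array([237., 186.])]
-3 [array([209., 179.])]
-2 [array([180., 178.])]
-1 [array([152., 185.])]
0 [array([129., 198.])]
1 [array([111., 217.])]
2 [array([100., 239.])]
3 [array([ 96., 263.])]
4 [array([100., 287.])]
5 [array([109., 309.])]
6 [array([124., 327.])]
pin [147.43209974 166.91487357] lamp [253.27073708 307.72584379] vial [202.3404799  263.81500625]
```

View pics/w1.png

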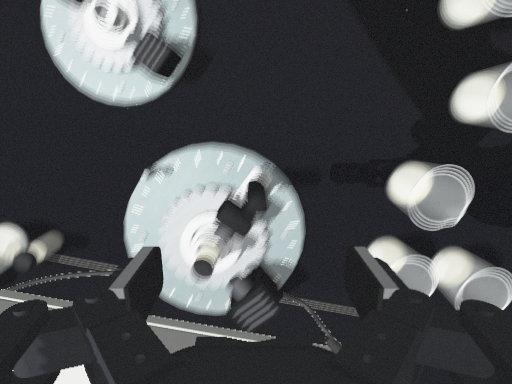

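The wrist view is blurred by motion. It shows the grip top near (259,205), the vial cap at (203,268) and the pin near (150,170). That fits −5 clicks, predicted at (261,200). I'll take one still look.

{"method": "drive_tool", "body": {"plan": [[[0, 0, 0], 0], [[0, 0, 0], 0], [[0, 0, 0], 0]]}}

```text
time: 1.07
position: [0.4363, 0.337, 0.2456]
tcp_rot: [0.169, 0.986, -0.005, -0.001]
wrist_force: [-0.5, 0.1, -0.2]
opening: 0.0856
```

```bash
python3 w.py w2 -162; python3 -c "
import cv2
a=cv2.imread('pics/w2.png')[130:330,110:320]; cv2.imwrite('pics/w2c.png',cv2.resize(a,None,fx=3,fy=3,interpolation=2))"
```

```text
1.0667 [0.43631902 0.33704716 0.24564784] [ 0.16853919  0.98568139 -0.00499978 -0.00132243] [-0.46270561  0.09255115 -0.21619821]
-7 [array([303., 231.])]
-6 [array([290., 208.])]
-5 [array([270., 188.])]
-4 [array([245., 174.])]
-3 [array([216., 167.])]
-2 [array([187., 166.])]
-1 [array([159., 174.])]
0 [array([136., 188.])]
1 [array([118., 207.])]
2 [array([107., 230.])]
3 [array([104., 254.])]
4 [array([107., 278.])]
5 [array([117., 300.])]
6 [array([132., 319.])]
pin [153.30457393 158.12400131] lamp [261.54315945 299.55169742] vial [210.18801532 254.70059423]
```

View pics/w2c.png

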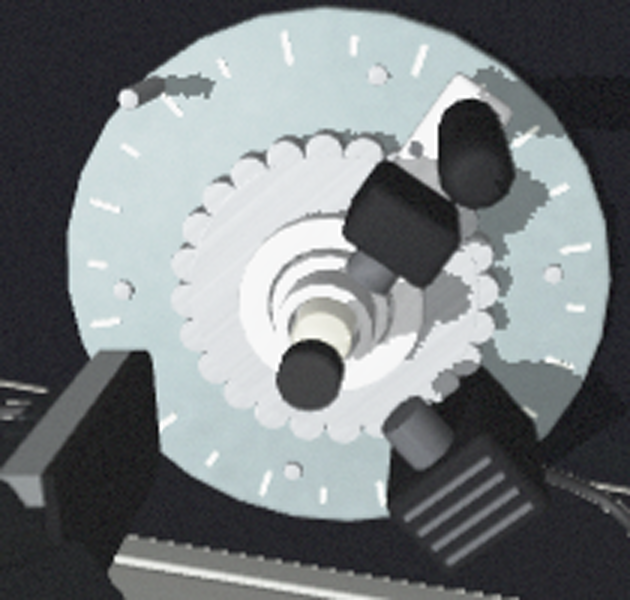

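The still picture is clear. The grip top is at (270,188), the pin top at (152.7,162.7), the vial cap at (213.5,255) and the lamp top at (268,297).

```bash
cat >> h.py <<'E'
def tool(dx,dy,dz=0):
    return R.from_quat(arm.sense()['tcp_rot']).inv().apply([dx,dy,dz])
E
python3 - <<'E'
from h import *
q=lambda x,y,h:plane('w2',110+x/3,130+y/3,h)[:2]
v=q(310,375,.099);p=q(128,98,.045);l=q(477,503,.075);g=q(482,177,.123);d=q(403,218,.077)
print('vial',v)
# base circle in wrist picture
im=cv2.imread('pics/w2.png'); m=((im.max(2)>110)&(im[:,:,0].astype(int)-im[:,:,2]>5)).astype(np.uint8)
m[:130]=0;m[250:]=0;m[:,:130]=0;m[:,320:]=0
h=cv2.convexHull(max(cv2.findContours(m,0,2)[0],key=cv2.contourArea))[:,0]
h=h[(h[:,1]<245)]
P=np.array([plane('w2',a,b,.012)[:2] for a,b in h]);A=np.c_[2*P,np.ones(len(P))]; s=np.linalg.lstsq(A,(P**2).sum(1),rcond=None)[0]
print('base',s[:2],np.sqrt(s[2]+s[:2]@s[:2]))
for ax in (v,s[:2],np.array([.4827,.2747])):
  for n,x in (('pin',p),('lamp',l),('grip',g),('det',d)):
    e=x-ax;print(n,x,np.hypot(*e).round(4),np.degrees(np.arctan2(e[1],e[0])).round(1))
s=arm.sense(); print(s['position'],tool(*(np.r_[g,.108]-s['position'])))
E
```

```text
vial [0.48397626 0.27742313]
base [0.48530257 0.27584581] 0.11078257113969538
pin [0.38605636 0.23930903] 0.1051 -158.7
lamp [0.56110698 0.30843347] 0.0831 21.9
grip [0.43434471 0.35054844] 0.0884 124.2
det [0.45069055 0.32003113] 0.0541 128.0
pin [0.38605636 0.23930903] 0.1058 -159.8
lamp [0.56110698 0.30843347] 0.0825 23.3
grip [0.43434471 0.35054844] 0.0904 124.3
det [0.45069055 0.32003113] 0.0561 128.1
pin [0.38605636 0.23930903] 0.1029 -159.9
lamp [0.56110698 0.30843347] 0.0854 23.3
grip [0.43434471 0.35054844] 0.09 122.5
det [0.45069055 0.32003113] 0.0555 125.2
[0.43597105 0.33734296 0.24555355] [0.00577909 0.01337419 0.13742541]
```

{"method": "drive_tool", "body": {"plan": [[[0.003, 0.007, 0.02], 0], [[0.002, 0.004, 0.022], 0], [[0.001, 0.002, 0.022], 0], [[0, 0, 0.022], 0], [[0, 0, 0.022], 0], [[0, 0, 0.015], 0], [[0, 0, 0.0], 0], [[0, 0, 0], 0]]}}

```text
time: 1.78
position: [0.4259, 0.3642, 0.1197]
tcp_rot: [0.158, 0.987, -0.002, -0.001]
wrist_force: [0.5, -0.7, 0.0]
opening: 0.0856
```

Run:
```python
from h import *
s=arm.sense(); print(s['position'],s['tcp_rot'],s['wrist_force'],s['joint_vel'].round(3) if hasattr(s['joint_vel'],'round') else '',tool(*(np.array([.4340,.3500,.108])-s['position'])))
```

```text
[0.42590096 0.36417836 0.1197301 ] [ 1.58000241e-01  9.87436214e-01 -2.25841677e-03 -7.39033264e-04] [ 0.54748578 -0.67948554  0.04539186] [ 0.034  0.024  0.017  0.002 -0.002  0.003] [-0.01212753 -0.01088815  0.01177229]
```

{"method": "drive_tool", "body": {"plan": [[[-0.006, -0.005, 0.006], 0], [[-0.004, -0.003, 0.004], 0], [[0, 0, 0], 0], [[0, 0, 0], 0], [[0, 0, 0], 0]]}}

```text
time: 2.2
position: [0.4342, 0.3557, 0.1128]
tcp_rot: [0.156, 0.988, -0.0, 0.001]
wrist_force: [0.5, 0.5, 0.9]
opening: 0.0855
```

```bash
cat > t.py <<'E'
import sys
from h import *
s=arm.sense(); print(np.array(s['position']).round(4),np.array(s['wrist_force']).round(1),np.array(s['joint_vel']).round(3),tool(*(np.array([float(a) for a in sys.argv[1:4]])-s['position'])).round(4))
E
python3 t.py .434 .35 .108
```

```text
[0.4342 0.3557 0.1128] [0.5 0.5 0.9] [-0.004 -0.011 -0.01   0.003  0.001 -0.   ] [-0.0015 -0.0055  0.0048]
```

{"method": "drive_tool", "body": {"plan": [[[-0.001, -0.004, 0.004], 0], [[0, 0, 0], 0], [[0, 0, 0], 0]]}}

```text
time: 2.45
position: [0.4355, 0.3517, 0.1103]
tcp_rot: [0.157, 0.988, 0.001, 0.003]
wrist_force: [-0.0, 0.1, -0.4]
opening: 0.0855
```

{"method": "drive_tool", "body": {"plan": [[[0, 0, 0], 0], [[0, 0, 0], 0], [[0, 0, 0], 0], [[0, 0, 0], 0], [[0, 0, 0], 0], [[0, 0, 0], 0], [[0, 0, 0], 0], [[0, 0, 0], 0]], "fingers": 0, "squeeze": 40}}

```text
time: 3.12
position: [0.4348, 0.3496, 0.1111]
tcp_rot: [0.156, 0.988, -0.001, 0.002]
wrist_force: [0.6, -0.0, -0.7]
opening: 0.0205
```

```bash
python3 t.py .434 .35 .108; python3 -c "
from h import *
shot('scene','s1'); a=cv2.imread('pics/s1.png')[120:340,180:400]; cv2.imwrite('pics/s1c.png',cv2.resize(a,None,fx=2.7,fy=2.7))"
```

```text
[0.4348 0.3496 0.1111] [ 0.6 -0.  -0.7] [-0.001 -0.003  0.002  0.001  0.002  0.002] [0.0009 0.0001 0.0031]
```

View pics/s1c.png

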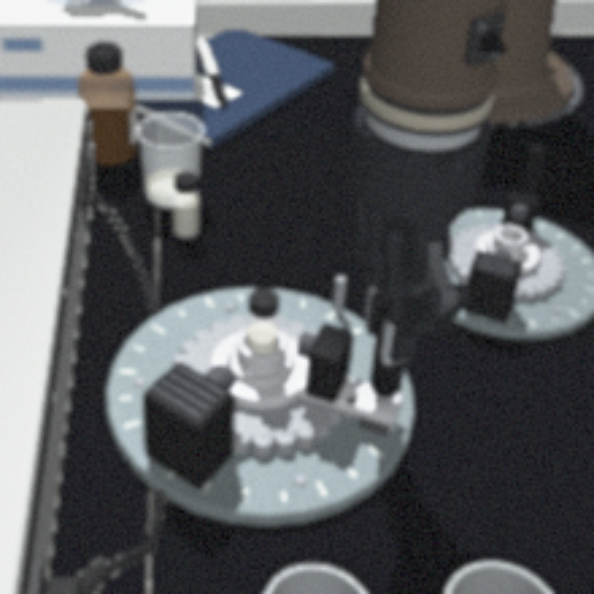

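The fingers hold the grip: the opening is 20.5 mm and forces are low. The TCP sits at radius 88 mm and 124° from the axis. I'll start with a short swing CCW.

```bash
cat > sw.py <<'E'
import sys
from h import *
n=int(sys.argv[1]); step=float(sys.argv[2]); ax=np.array([.4845,.2765])
s=arm.sense(); p=np.array(s['position']); e=p[:2]-ax; a=np.degrees(np.arctan2(e[1],e[0]))
print('t',s['time'],'r',np.hypot(*e).round(4),'ang from pin',(a+158.5+180)%360-180,'z',p[2].round(4),'F',np.array(s['wrist_force']).round(1),'open',s['opening'],'v',np.abs(s['joint_vel']).max().round(3))
q=R.from_quat(s['tcp_rot']); print('tilt',q.apply([0,0,1]).round(3),'yaw',np.degrees(np.arctan2(*q.apply([1,0,0])[1::-1])).round(1))
for i in range(n):
    b0,b1=np.radians(a+step*i),np.radians(a+step*(i+1)); d=.09*np.array([np.cos(b1)-np.cos(b0),np.sin(b1)-np.sin(b0)])
    print(q.inv().apply([*d,0]).round(4))
E
python3 sw.py 8 7.5
```

```text
t 3.1667 r 0.0884 ang from pin -77.30401922716561 z 0.111 F [ 0.9 -0.8  0.6] open 0.02043671797669203 v 0.003
tilt [ 0.004 -0.003 -1.   ] yaw 162.0
[ 0.0066 -0.0097 -0.    ]
[ 0.0053 -0.0105 -0.    ]
[ 0.0038 -0.0111  0.    ]
[ 0.0024 -0.0115  0.    ]
[ 0.0008 -0.0117  0.    ]
[-0.0007 -0.0118  0.    ]
[-0.0022 -0.0116  0.    ]
[-0.0037 -0.0112  0.    ]
```

{"method": "drive_tool", "body": {"plan": [[[0.0066, -0.0097, 0], 0], [[0.0053, -0.0105, 0], 0], [[0.0038, -0.0111, 0], 0], [[0.0024, -0.0115, 0], 0]]}}

```text
time: 3.5
position: [0.4092, 0.3216, 0.1111]
tcp_rot: [0.157, 0.988, 0.008, 0.008]
wrist_force: [-0.7, 2.4, 2.2]
opening: 0.0205
```

```bash
python3 sw.py 7 7.5
```

```text
t 3.5 r 0.0878 ang from pin -52.42524343354876 z 0.1111 F [-0.7  2.4  2.2] open 0.020521299689528188 v 0.307
tilt [ 0.018  0.014 -1.   ] yaw 161.9
[ 0.0019 -0.0116 -0.0002]
[ 0.0003 -0.0118 -0.0002]
[-0.0012 -0.0117 -0.0002]
[-0.0027 -0.0114 -0.0002]
[-0.0042 -0.011  -0.0002]
[-0.0056 -0.0104 -0.0001]
[-0.0069 -0.0095 -0.0001]
```

{"method": "drive_tool", "body": {"plan": [[[0.001, -0.0118, 0], 0], [[-0.0005, -0.0118, 0], 0], [[-0.002, -0.0115, 0], 0], [[-0.0035, -0.011, 0], 0], [[-0.005, -0.0107, 0], 0], [[-0.006, -0.01, 0], 0]]}}

```text
time: 4.0
position: [0.399, 0.2541, 0.111]
tcp_rot: [0.157, 0.988, 0.013, 0.005]
wrist_force: [1.4, 2.7, -1.5]
opening: 0.0207
```

```bash
python3 sw.py 8 7.5
```

```text
t 4.0 r 0.0884 ang from pin -6.8260405491414815 z 0.111 F [ 1.4  2.7 -1.5] open 0.02066692361865679 v 0.317
tilt [ 0.014  0.023 -1.   ] yaw 161.9
[-0.007  -0.0095 -0.0002]
[-0.0082 -0.0085 -0.0002]
[-0.0092 -0.0073 -0.0001]
[-0.0101 -0.0061 -0.0001]
[-0.0108 -0.0047 -0.0001]
[-0.0113 -0.0032 -0.    ]
[-0.0116 -0.0017  0.    ]
[-0.0118 -0.0002  0.0001]
```

{"method": "drive_tool", "body": {"plan": [[[-0.0076, -0.009, 0], 0], [[-0.0087, -0.008, 0], 0], [[-0.0097, -0.0067, 0], 0], [[-0.0105, -0.0054, 0], 0], [[-0.011, -0.004, 0], 0], [[-0.0115, -0.0025, 0], 0]]}}

```text
time: 4.5
position: [0.4399, 0.1983, 0.111]
tcp_rot: [0.158, 0.987, 0.013, 0.0]
wrist_force: [-1.1, 4.0, 0.3]
opening: 0.0207
```

```bash
python3 sw.py 8 7.5
```

```text
t 4.5 r 0.09 ang from pin 38.77664814156816 z 0.111 F [-1.1  4.   0.3] open 0.02071378740690137 v 0.246
tilt [ 0.005  0.026 -1.   ] yaw 161.9
[-0.0117 -0.0016 -0.0001]
[-0.0118 -0.0001 -0.    ]
[-0.0117  0.0015 -0.    ]
[-0.0114  0.003   0.    ]
[-0.0109  0.0044  0.0001]
[-0.0102  0.0058  0.0001]
[-0.0094  0.0071  0.0002]
[-0.0084  0.0083  0.0002]
```

{"method": "drive_tool", "body": {"plan": [[[-0.0118, -0.0009, 0], 0], [[-0.0118, 0.0006, 0], 0], [[-0.0116, 0.0022, 0], 0], [[-0.0112, 0.0037, 0], 0], [[-0.0106, 0.0051, 0], 0], [[0, 0, 0], 0], [[0, 0, 0], 0], [[0, 0, 0], 0]]}}

```text
time: 5.17
position: [0.4979, 0.186, 0.1109]
tcp_rot: [0.159, 0.987, 0.011, -0.006]
wrist_force: [-2.5, 2.6, 4.1]
opening: 0.0205
```

```bash
python3 sw.py 2 4; python3 t.py .5175 .1928 .111
```

```text
t 5.1667 r 0.0915 ang from pin 76.90832123139666 z 0.1109 F [-2.5  2.6  4.1] open 0.02053083736395901 v 0.002
tilt [-0.009  0.023 -1.   ] yaw 161.7
[-0.0055  0.003  -0.    ]
[-0.0053  0.0034 -0.    ]
[0.4979 0.186  0.1109] [-2.5  2.6  4.1] [-0.001  0.001 -0.002  0.002  0.002 -0.001] [-0.0165  0.0126 -0.0001]
```

{"method": "drive_tool", "body": {"plan": [[[-0.0102, 0.006, 0], 0], [[-0.0092, 0.0073, 0], 0], [[0, 0, 0], 0], [[0, 0, 0], 0], [[0, 0, 0], 0]]}}

```text
time: 5.58
position: [0.5184, 0.1912, 0.111]
tcp_rot: [0.157, 0.987, 0.008, -0.008]
wrist_force: [-0.2, 1.3, 2.5]
opening: 0.0205
```

```bash
python3 sw.py 2 4
python3 - <<'E'
from h import *
s=arm.sense()['position']
P=np.array([(.4348,.3496),(.4092,.3216),(.399,.2541),(.4399,.1983),(.4979,.186),s[:2]])
A=np.c_[2*P,np.ones(len(P))]; c=np.linalg.lstsq(A,(P**2).sum(1),rcond=None)[0];r=np.sqrt(c[2]+c[:2]@c[:2])
print(c[:2],r,(np.degrees(np.arctan2(*(P-c[:2]).T[::-1]))+360-124.5+285-360)%360)
E
```

```text
t 5.5833 r 0.0918 ang from pin 90.14494399811463 z 0.111 F [-0.2  1.3  2.5] open 0.02047753305753814 v 0.008
tilt [-0.012  0.019 -1.   ] yaw 161.9
[-0.0047  0.0042 -0.    ]
[-0.0044  0.0045 -0.    ]
[0.48665148 0.27558087] 0.09024718606558804 [285.51180529 309.78260971 354.27016179  39.32793296  77.65707464
  91.08956416]
```

Both circle estimates put the arm at 90–91°. I'll open the fingers, rise and look.

{"method": "drive_tool", "body": {"plan": [[[0, 0, 0], 0], [[0, 0, 0], 0], [[0, 0, 0], 0], [[0, 0, 0], 0], [[0, 0, 0], 0], [[0, 0, 0], 0], [[0, 0, 0], 0], [[0, 0, 0], 0]], "fingers": 90}}

```text
time: 6.25
position: [0.5178, 0.1901, 0.1098]
tcp_rot: [0.158, 0.987, 0.009, -0.007]
wrist_force: [0.1, -0.3, -0.4]
opening: 0.0771
```

```bash
python3 sw.py 0 1
```

```text
t 6.25 r 0.0926 ang from pin 89.58703086385424 z 0.1098 F [ 0.1 -0.3 -0.4] open 0.07711072049799482 v 0.002
tilt [-0.011  0.019 -1.   ] yaw 161.8
```

{"method": "drive_tool", "body": {"plan": [[[0, 0, -0.015], 0], [[0, 0, -0.02], 0], [[0, 0, -0.02], 0], [[0, 0, -0.02], 0], [[0, 0, -0.02], 0], [[0, 0, -0.02], 0], [[0, 0, -0.02], 0], [[0, 0, 0], 0]]}}

```text
time: 6.92
position: [0.5174, 0.1868, 0.2478]
tcp_rot: [0.158, 0.987, 0.007, -0.01]
wrist_force: [0.2, 0.2, 0.3]
opening: 0.0771
```

{"method": "drive_tool", "body": {"plan": [[[0.02, 0.02, 0], 0], [[0.02, 0.02, 0], 0], [[0, 0, 0], 0], [[0, 0, 0], 0], [[0, 0, 0], 0], [[0, 0, 0], 0]]}}

```text
time: 7.42
position: [0.4918, 0.2374, 0.2478]
tcp_rot: [0.159, 0.987, 0.007, -0.009]
wrist_force: [-0.2, -0.2, -0.5]
opening: 0.0768
```

```bash
sed -i 's/ax=np.array.*/ax=np.array([.4855,.276])/' w.py; python3 w.py w3 -158.5; python3 -c "
from h import *
shot('scene','s3'); shot('top','t3')
a=cv2.resize(cv2.imread('pics/w3.png'),(800,600)); b=cv2.imread('pics/s3.png')[120:340,180:400]; c=cv2.imread('pics/t3.png')[95:225,140:340]
cv2.imwrite('pics/w3b.png',a); cv2.imwrite('pics/st3.png',np.hstack([cv2.resize(b,(400,400),interpolation=2),cv2.resize(c,(400,400*130//200),interpolation=2) if 0 else cv2.copyMakeBorder(cv2.resize(c,(400,260),interpolation=2),0,140,0,0,0)]))"
```

```text
7.4167 [0.49178016 0.23742617 0.24775465] [ 0.15891829  0.9872287   0.00689462 -0.00877157] [-0.23604242 -0.24261542 -0.46029795]
-7 [array([400., 130.])]
-6 [array([387., 103.])]
-5 [array([367.,  81.])]
-4 [array([340.,  66.])]
-3 [array([310.,  58.])]
-2 [array([279.,  59.])]
-1 [array([248.,  69.])]
0 [array([222.,  87.])]
1 [array([202., 111.])]
2 [array([189., 138.])]
3 [array([184., 167.])]
4 [array([187., 195.])]
5 [array([197., 221.])]
6 [array([213., 243.])]
pin [218.31217815  81.31016713] lamp [337.61424945 228.61595447] vial [291.2931492  171.79586393]
```

View pics/w3b.png

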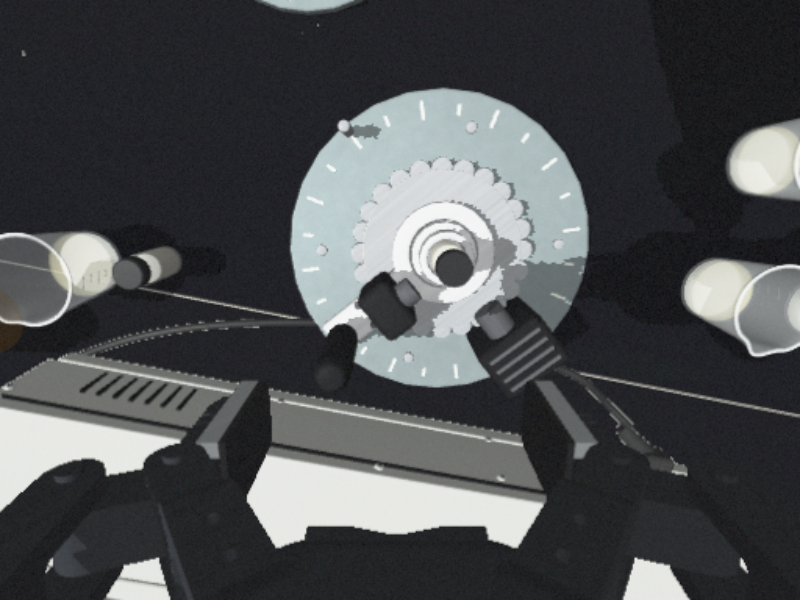

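View pics/st3.png

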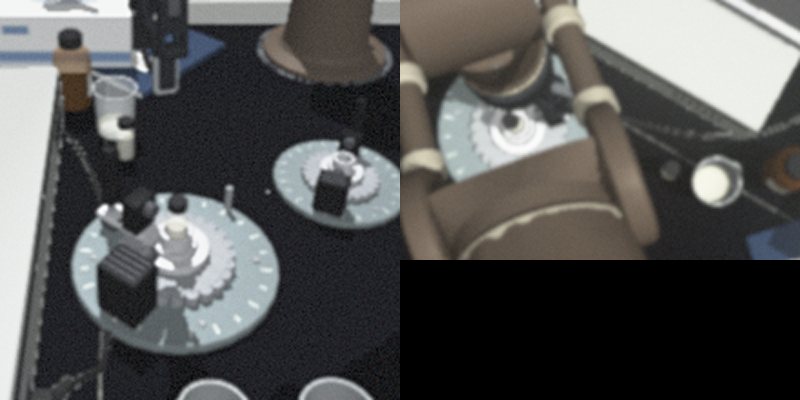

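The wrist view shows the grip top at (211,239); click 6 is predicted at (213,243) and click 5 at (197,221). The pin is at (220,81) and the vial cap at (290.6,171), both as predicted. The vial is upright and the bystanders look unmoved. I'll do a numeric check, including the bar direction, and hand in if it reads 90°.

Run:
```python
from h import *
f=1.5625; q=lambda x,y,h:plane('w3',x/f,y/f,h)[:2]
p=q(344,125,.045);l=q(517,356,.075);v=q(454,266,.099);g=q(330,374,.123);d=q(385,305,.077)
an=lambda a:np.degrees(np.arctan2(a[1],a[0]))
ax=np.array([.4855,.276]); pd=p-l
print('vial-axis',v-ax); res=[((an(g-o)-b+180)%360-180) for o in (ax,v) for b in (an(p-o),an(pd))]
print('angle',np.round(res,1),'r',np.hypot(*(g-ax)))
if abs(np.median(res)-90)<6: print('handing in'); arm.job_done()
```

```text
vial-axis [-0.00154911 -0.00022129]
angle [89.1 90.1 89.9 91.1] r 0.08869604739325386
handing in
the job is handed in; nothing more can be done
```

The detector arm now rests in the sixth click counter-clockwise from the index pin (90°), and the job is handed in. The arm started about five clicks clockwise of the pin. I gripped the round grip, swung it about 165° counter-clockwise past the pin, let go, and lifted clear.

- **Angle:** four readings from the last wrist picture gave 89.1–91.1°, all within the 4.5° tolerance. I did not take a second picture to confirm the arm was still, but it was well clear of the gripper by then.
- **Vial:** it stands upright in its cup; its cap measured 1.5 mm from the axis, about the camera's own accuracy.
- **Bystanders:** the bottle, beaker and spare vial looked unmoved in the pictures; I did not measure them. The robot arm hid much of the swivel in the last top view, so that check rests on the wrist and scene cameras.
- **Forces and time:** measured wrist forces stayed under about 6 N, and the moves took about 7.5 s of the 48 s.
- **Disagreement:** my axis estimates differed by about 2–3 mm, which put the in-swing angles off by about 2°. The final readings cover that spread and still agree on the sixth click.

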